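# Hold a heating block against its sprung contact bar

## Task

Lift the light blue heating block off the white foam pad, stand it flat on the aluminium mounting bed between the two steel rails with its brass end towards the black sprung contact bar, and push it square against the bar until the bar's black pointer stands in the green part of the scale; never push the bar on to the end of its travel. Keep it pressed there steadily for a couple of seconds as a third hand for the technician who will screw it down, and finish while still holding it so: do not let go. Leave the orange tube rack, the beaker and the screwdriver alone.

Things in the scene. Friction and masses are not known exactly. Their poses are not given: they have to be found in the camera images.
- block: loose light blue metal heating block, 70 long (its x) x 50 wide (its y) x 45 high mm, 0.28 to 0.46 kg, nine dark wells in its top; the end at +x carries brass pads and a brass stripe across the top beside them. Origin: centre of its underside. At the start it stands upright on the foam pad, +x end pointing roughly away from the robot (within 0.7 rad). Grip it across the 50 mm width.
- block_face (a point): centre of the block's brass (+x) end face, 35 mm ahead of the block's origin and 22.5 mm above its underside
- foam: fixed white foam pad, 170 x 130 x 25 mm high, flat top; origin: centre of its underside, on the bench
- bed: fixed aluminium bed; origin on the bench, x along rails and push, away from the robot (yaw within 0.3 rad). Plate 12 mm thick, x = -150 to 160 mm, 150 wide, bare from x = -150 to -60 (loading area), then a steel rail either side of y = 0, 10 mm high above the plate: straight from x = -30 to 100 with a 55 mm gap between them (the block is 50 wide), flared to about 75 mm at their mouth, x = -60
- scale (a point): middle of the green part of the scale (white, green, red in the order of pushing) on top of the white spring housing at the far end of the bed; housing x = 112 to 160 mm in the bed's frame, 100 wide, top 48 mm above the bench; green is 16 mm long. This point is 136 mm ahead of the bed's origin
- bar_face (a point): centre of the contact bar's front face (the face that the block presses), moves with the bar; frame parallel to the bed's. With the bar at rest it is 60 mm ahead of the bed's origin in bed x, at y = 0, 29 mm above the bench
- contact_bar (a joint): travel in m of the black contact bar (52 wide, 30 high) along the bed's +x: 0 at rest (nearest the loading area), 0.040 at the end of its travel. A spring pushes it back: about 2 N at 0, plus 0.4 N per mm. Its black T-shaped pointer stands in the green from 0.012 to 0.028 (about 7 to 13 N), 0.020 in the middle; red beyond.
- tube_rack: bystander: orange tube rack, 140 x 75 x 50 mm, loose; origin: centre of underside
- beaker: bystander: clear open beaker, 68 mm across, 85 mm high, loose; origin: centre of underside
- screwdriver: bystander: the technician's screwdriver with orange handle, 190 mm long, lying loose on the bench along its x
Mind the look-alikes: they are no part of the job. Of the things like the foam, leave any that is brown or turquoise; of the rest the larger one is meant.

How it is judged (in metres and radians):
On the way, in this order (a step that is already met when the one before it is completed fails the run):
1. the block is lifted clear of the foam pad (z of block in the frame of foam above 0.04 m and contact force between block and foam below 0.05 N and contact force between the fingers and block above 1 N), for 0.1 s.
2. the block is pressed square on the contact bar, pointer in the green, steadily for a second (value of joint contact_bar between 0.012 and 0.028 m and contact force between block and contact_bar between 5.5 and 15 N and contact force between the fingers and block above 2 N and x of block_face in the frame of bar_face above -0.005 m and y of block in the frame of bed between -0.006 and 0.006 m and z of block in the frame of bed below 0.017 m and angle between the x axis of block and the x axis of bed, either way round below 0.1 rad and angle between the z axis of block and the z axis of bed, either way round below 0.08 rad), for 1 s.
At the end, for the whole second after the job is handed in: still held by the fingers (over 2 N), at rest: block flat on the bed (within 5 mm, tilt under 0.08 rad), within 6 mm of the middle of the rails, square within 0.10 rad, brass end on the contact bar with 5.5 to 15 N, bar travel 12 to 28 mm (all of step 2 and linear speed of block below 0.01 m/s); the arm keeps its last pose, push and grip.
It fails at once if the contact bar is pushed to the end of its travel (beyond 37 mm) (value of joint contact_bar above 0.037 m).
It fails at once if the tube rack is disturbed (moved over 20 mm) (distance of tube_rack from where it was at the start of the episode above 0.02 m).
It fails at once if the beaker is disturbed (moved over 20 mm) (distance of beaker from where it was at the start of the episode above 0.02 m).
It fails at once if the screwdriver is disturbed (moved over 20 mm) (distance of screwdriver from where it was at the start of the episode above 0.02 m).
It also fails if it takes over 54 s, if anything falls off the work surface, if the arm or the gripper's body presses on something with over 40 N, if the wrist force passes 120 N, or if a joint passes its speed limit or range.

## Robot

A 7-joint arm with a two-finger parallel gripper is mounted at the origin on the work surface. World frame = base frame: x ahead of the robot, y to its left, z up, the work surface at z = 0. Lengths are in m, angles in degrees, forces in N, time in s.
With the tool pointing down it reaches from about 0.425 to 0.875 m from the base axis. Payload 4.7 kg.
Tool frame: the origin (TCP) lies on the centre line of the jaws, within the pads' length; the fingertips stand 17 mm ahead of it and the grasp point (between the pads) lies 2 mm behind it; z points along the fingers, y is the line along which they close (so a half turn about z gives the same grasp; the last joint's range is limited). The gripper opens to 87 mm and grips with 3 to 60 N. Pads are 19 mm wide; open, the fingers measure 117 mm over their backs; the gripper's body (75 mm by 190 mm) begins 51 mm behind the grasp point.
Start: joints at [-74.25, 18.392, -4.016, 83.108, 1.295, 78.541, -3.26], TCP at [0.168, 0.628, 0.24] pointing down, gripper open.
Joint ranges: [-163.93, 163.93], [-17.29, 119.83], [-79.2, 71.16], [3.27, 140.29], [-89.18, 269.18], [5.43, 117.66], [-154.24, 154.24]. Speed limits (degrees/s): [147.25, 147.25, 180, 180, 180, 180, 180].

## Interface

Orientations are given as [roll, pitch, yaw] about the fixed x, y, z axes, in that order (R = Rz(yaw) Ry(pitch) Rx(roll)).
In Python, from cell import env, read_camera gives the robot as it stands.
- The arm moves only by the shell command python3 -m jog 'ROWS' [FORCE]. ROWS is JSON, a list of rows, each a list of 5 numbers: the opening, from 0 (shut) to 1 (fully open), then the shift along the tool's x, y, z each as a share of 0.02 m, from -1 to 1, then the turn about the tool's z as a share of 45 degrees, from -1 to 1. In form: [[gripper, x, y, z, yaw], ...]. A call has 1 to 12 rows; each row shifts and turns the commanded pose from where the row before left it, along the tool's axes as they then stand; what a row does not reach is not made up. A row lasts 1/12 s, in which the tool goes at most 41.7 mm and 7.16 degrees, less where a joint would pass 70% of its speed; a pose out of reach is approached as far as the arm can. A call with a number of a shift or a turn outside -1 to 1 is refused whole. A call with a gripper value outside its range is refused whole. The fingers move at their own pace and stop on an object; FORCE is the grip in N (left out, the last holds). Time passes only in rows, so rows that do not move let the fingers close. It gives the time, the measured TCP pose, the force, the opening and the grip force at its end, in the units of the state.
- env.get_obs(): the state, without advancing time (a new reading comes with each control period).
- read_camera(name): name is "side" or "top"; returns a dict with "color" (384x512x3 uint8, red, green, blue), "range_z" (384x512 float32, m along the optical axis (not along the pixel's ray), 0 where there is no reading), "mtx" (3x3 intrinsics, pixels), "k1" (the pictures are not rectified: a ray, as slopes to the right and down, at radius r is drawn at 1 + k1 r^2 times it, then the intrinsics apply), "world_from_camera" (4x4, takes a point from camera to world coordinates). Camera axes: x right, y down, z forward; pixel columns grow to the right and rows downward; lengths in m; the calibration is good to about 2 mm. A picture is of the moment at which its call begins.
- env.sign_off(): hands the job in; it is judged then, once.
The state is a dict: "time_s": time; "qpos": joint angles; "joint_velocities": joint speeds; "effort": joint torques, N m; "tool_pos": TCP position; "tool_rot": TCP orientation; "force": force on the tool from outside, world axes, zero at the start; "wrist_torque": the same for the moment, N m; "grip_width": finger opening in m; "grasp_force": force on a finger pad.
Only numpy, scipy, OpenCV 4.12 (cv2) and the standard library are available. Lean on these libraries where they do the work, as an engineer would, in place of code of your own. Each camera call takes 0.05 s, during which the arm holds its last target. There are 200 camera calls.

## Working session

There is one attempt and no reset: what is moved stays moved. The work goes in short steps, Python scripts to look and compute and a shell command to move; the robot and the scene stay as the last step left them, time stands still between calls to the robot, and variables do not carry over. Pictures are saved under pics/ and viewed, at most 10 in all, crops included, and the job is handed in when it is done.

```bash
ls; mkdir -p pics; cat > h.py <<'E'
import numpy as np, cv2
from cell import env, read_camera
def snap(n, tag):
    c=read_camera(n); np.savez(f'{tag}.npz',**{k:np.asarray(v) for k,v in c.items()})
    cv2.imwrite(f'pics/{tag}.png',cv2.cvtColor(c['color'],cv2.COLOR_RGB2BGR)); return c
def load(tag): return dict(np.load(f'{tag}.npz'))
def ray(c,u,v):
    K=c['mtx']; k=float(c['k1'])
    d=np.array([(u-K[0,2])/K[0,0],(v-K[1,2])/K[1,1]]); s=d.copy()
    for _ in range(20): s=d/(1+k*(s@s))
    T=c['world_from_camera']; return T[:3,3],T[:3,:3]@np.array([s[0],s[1],1])
def at_z(c,u,v,z):
    o,d=ray(c,u,v); return o+d*(z-o[2])/d[2]
def pt(c,u,v):
    o,d=ray(c,u,v); return o+d*c['range_z'][int(round(v)),int(round(u))]
E
python3 - <<'E'
from h import *
a=snap('top','t0');b=snap('side','s0')
im=[cv2.imread(f'pics/{t}.png') for t in('t0','s0')]
for t,i in zip(('t0','s0'),im): cv2.imwrite(f'pics/{t}b.png',cv2.resize(i,(768,576)))
print(a['world_from_camera'].round(3),b['world_from_camera'].round(3),a['k1'],a['mtx'])
o=env.get_obs();print(o)
E
```

```text
pics
[[-0.012 -0.997  0.078  0.509]
 [-1.     0.014  0.017 -0.018]
 [-0.018 -0.078 -0.997  1.174]
 [ 0.     0.     0.     1.   ]] [[ 0.992 -0.056  0.111  0.406]
 [-0.122 -0.603  0.788 -1.237]
 [ 0.023 -0.796 -0.605  1.009]
 [ 0.     0.     0.     1.   ]] -0.009763352117615294 [[352.26951688   0.         253.65745386]
 [  0.         352.26951688 190.70612345]
 [  0.           0.           1.        ]]
{'time_s': 0.1, 'qpos': array([-74.24861072,  18.43527259,  -4.0148956 ,  83.16734543,
         1.29669209,  78.54317399,  -3.2610507 ]), 'joint_velocities': array([-0.02674954,  0.02615149, -0.06668034, -0.21821309, -0.04735173,
       -0.02462405,  0.07352483]), 'effort': array([-4.72512602e-04, -4.92570448e+01, -4.05850746e-01, -3.13400817e+01,
       -6.42899587e-02,  3.95216479e-02,  5.73187049e-05]), 'tool_pos': array([0.16755423, 0.62754113, 0.23857056]), 'tool_rot': array([-1.79899534e+02,  7.41511304e-03,  1.65056883e+02]), 'force': array([ 0.79413216, -0.11978826, -0.11173673]), 'wrist_torque': array([ 0.04219269,  0.00865936, -0.02627377]), 'grasp_force': 0.0, 'grip_width': 0.08674056020465672}
```

View pics/t0b.png

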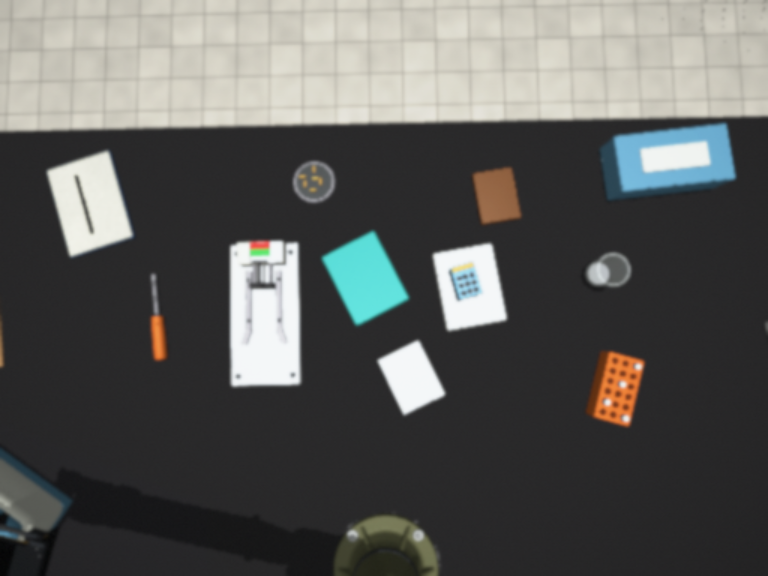

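View pics/s0b.png

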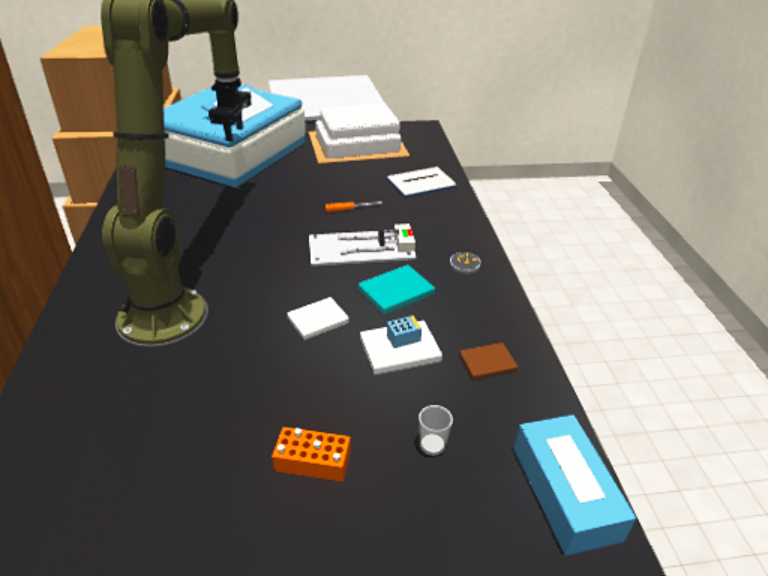

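Top view (768-wide): the block is at (465,281), brass stripe upward, on the larger white pad (470,287). Look-alikes are the blue box (668,160), the small white pad (411,377), the turquoise pad (365,278) and the brown pad (497,195). The bed is at (265,313), with the bar at (262,275) and the scale at (260,248). I choose the block at (465,281) and will check it in a close crop.

```bash
python3 - <<'E'
from h import *
i=cv2.imread('pics/t0.png')
A=i[155:265,145:210]; B=i[155:225,280:345]
A=cv2.resize(A,None,fx=5,fy=5,interpolation=cv2.INTER_CUBIC); B=cv2.resize(B,None,fx=7,fy=7,interpolation=cv2.INTER_CUBIC)
out=np.zeros((550,800,3),np.uint8); out[:550,:325]=A; out[:490,340:795]=B
cv2.imwrite('pics/crop1.png',out)
E
```

```text
(no output)
```

View pics/crop1.png

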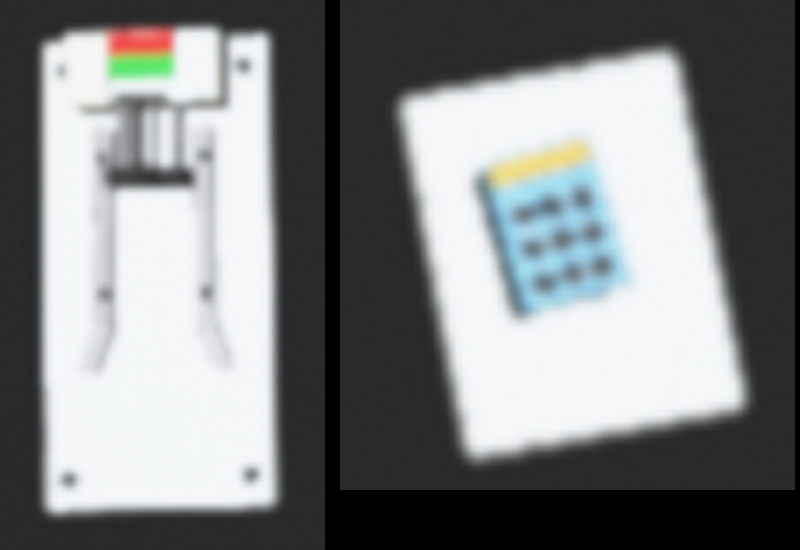

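```bash
python3 - <<'E'
from h import *
c=load('t0')
A=lambda x,y:(145+(x+.5)/5-.5,155+(y+.5)/5-.5)
B=lambda x,y:(280+(x-340+.5)/7-.5,155+(y+.5)/7-.5)
def show(n,F,ps,z):
    P=np.array([at_z(c,*F(*p),z) for p in ps])[:,:2]; (w,r)=cv2.minAreaRect((P*1000).astype(np.float32))[0:2]
    ax=(P[0]+P[1]-P[2]-P[3])/2
    print(n,P.round(4).tolist(),'mean',P.mean(0).round(4),'len',np.linalg.norm(ax).round(4),'wid',np.linalg.norm((P[0]+P[3]-P[1]-P[2])/2).round(4),'yaw',np.degrees(np.arctan2(ax[1],ax[0])).round(2),np.degrees(np.arctan2(*( (P[1]+P[2]-P[0]-P[3])*[1,-1]))).round(2))
show('block',B,[(487,172),(588,143),(628,285),(522,315)],.07)
show('foam',B,[(400,100),(675,48),(746,408),(470,460)],.025)
show('bed',A,[(42,40),(270,33),(276,505),(46,514)],.012)
show('rails',A,[(104,158),(205,154),(207,292),(104,294)],.022)
print('bar',at_z(c,*A(108,173),.044),at_z(c,*A(193,172),.044), 'green',at_z(c,*A(141,66),.048))
for p in [(555,230),(600,240)]: print(pt(c,*B(*p)))
for p in [(160,400),(150,180)]: print(pt(c,*A(*p)))
# segmentation check
hsv=cv2.cvtColor(c['color'],cv2.COLOR_RGB2HSV); 
pts=[]
for v in range(155,225):
  for u in range(280,345):
    p=pt(c,u,v)
    if .062<p[2]<.08 and 20<0+1e3: pts.append(p)
pts=np.array(pts); print(len(pts),pts.mean(0)); print(cv2.minAreaRect((pts[:,:2]*1000).astype(np.float32)))
E
```

```text
block [[0.6298, -0.1474], [0.6423, -0.193], [0.5781, -0.2092], [0.5653, -0.1616]] mean [ 0.6039 -0.1778] len 0.0661 wid 0.0483 yaw 13.27 15.16
foam [[0.6693, -0.1127], [0.692, -0.242], [0.5231, -0.27], [0.5007, -0.1418]] mean [ 0.5963 -0.1916] len 0.1711 wid 0.1307 yaw 9.59 9.94
bed [[0.699, 0.3375], [0.7013, 0.1842], [0.3894, 0.1804], [0.385, 0.3318]] mean [0.5437 0.2585] len 0.313 wid 0.1524 yaw 0.88 1.27
rails [[0.6181, 0.2924], [0.6198, 0.2255], [0.5289, 0.2239], [0.5285, 0.2918]] mean [0.5738 0.2584] len 0.0902 wid 0.0674 yaw 0.7 0.93
bar [0.60619442 0.28382157 0.044     ] [0.60608096 0.22858736 0.044     ] green [0.6750778  0.26177597 0.048     ]
[ 0.60327339 -0.17723169  0.06995265]
[ 0.598363   -0.19695391  0.07164328]
[0.45840296 0.25766377 0.00887052]
[0.60103539 0.25576987 0.04695098]
362 [ 0.6067652  -0.17755994  0.07030099]
((607.0310668945312, -177.80416870117188), (70.02678680419922, 49.99483108520508), 15.107894897460938)
```

The crop confirms the choice: light blue block, brass stripe at the top (535,163), nine wells. The measured size, 70 x 50 at z 0.070, matches. Block is at (0.606,-0.178), yaw about 14.8°. Bed origin is about (0.539,0.2585), yaw about 1°.

```bash
python3 -m jog '[[1,0,0,0,-0.111],[1,0,0,0,-0.111],[1,0,0,0,-0.111],[1,-1,-0.5,0,0],[1,-1,-0.5,0,0],[1,-1,-0.5,0,0],[1,-1,-0.5,0,0],[1,-1,-1,0,0],[1,-1,-1,0,0],[1,-1,-1,0,0],[1,-1,-1,0,0],[1,-1,-1,0,0]]' 40
python3 -m jog '[[1,-1,-1,0,0],[1,-1,-1,0,0],[1,-1,-1,0,0],[1,-1,-1,0,0],[1,-1,-1,0,0],[1,-1,-1,0,0],[1,-1,-1,0,0],[1,-1,-1,0,0],[1,-1,-1,0,0],[1,-1,-1,0,0],[1,-1,-1,0,0],[1,0,-1,0,0]]'
python3 -m jog '[[1,0,-1,0,0],[1,0,-1,0,0],[1,0,-1,0,0],[1,0,-1,0,0],[1,0,-1,0,0],[1,0,-1,0,0],[1,0,-1,0,0],[1,0,-1,0,0],[1,0,-1,0,0],[1,0,-1,0,0],[1,0,0,0,0],[1,0,0,0,0]]'
```

```text
time_s: 1.1
tool_pos: [0.3484, 0.4868, 0.2391]
tool_rot: [-180.0, -0.0, -180.0]
force: [0.7, 0.3, -0.8]
grip_width: 0.0869
grasp_force: 0.0
time_s: 2.1
tool_pos: [0.5708, 0.2458, 0.2386]
tool_rot: [-179.9, 0.1, 179.9]
force: [-0.1, 0.2, 0.8]
grip_width: 0.0871
grasp_force: 0.0
time_s: 3.1
tool_pos: [0.5679, 0.0471, 0.2394]
tool_rot: [180.0, -0.0, 179.9]
force: [0.8, 1.3, -0.7]
grip_width: 0.087
grasp_force: 0.0
```

```bash
python3 -m jog '[[1,-0.6,-1,0,0],[1,-0.6,-1,0,0],[1,-0.7,-1,0,0],[1,0,-1,0,0],[1,0,-1,0,0],[1,0,-1,0,0],[1,0,-1,0,0],[1,0,-1,0,0],[1,0,-1,0,0],[1,0,-1,0,0],[1,0,-1,0,0],[1,0,-0.2,0,0]]'
python3 -m jog '[[1,0,0,1,-0.11],[1,0,0,1,-0.11],[1,0,0,1,-0.11],[1,0,0,1,0],[1,0,0,1,0],[1,0,0,0,0],[1,0,0,0,0]]'
python3 - <<'E'
from h import *
c=snap('side','s1'); snap('top','t1')
i=cv2.imread('pics/s1.png'); j=cv2.imread('pics/t1.png')
out=np.hstack([cv2.resize(i[160:270,215:315],(400,440),interpolation=3),cv2.resize(j[130:240,265:365],(400,440),interpolation=3)]); cv2.imwrite('pics/crop2.png',out)
E
```

```text
time_s: 4.1
tool_pos: [0.6058, -0.1784, 0.2392]
tool_rot: [-179.9, -0.0, 179.9]
force: [-0.3, -1.0, 0.8]
grip_width: 0.0871
grasp_force: 0.0
time_s: 4.68
tool_pos: [0.6059, -0.1733, 0.1384]
tool_rot: [179.9, -0.1, -165.0]
force: [0.1, -0.8, 0.1]
grip_width: 0.0871
grasp_force: 0.0
```

View pics/crop2.png

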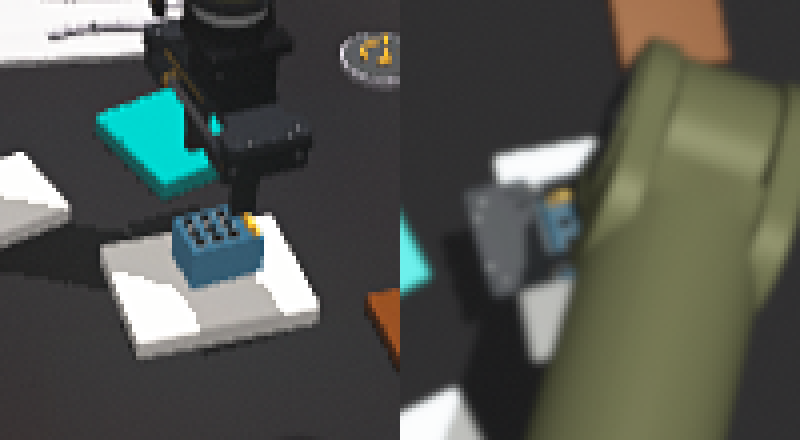

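The side crop shows the jaws above the block at (220,240), fingers either side of its width. A small y correction, then down.

```bash
python3 -m jog '[[1,0.03,-0.22,0,0],[1,0,0,1,0],[1,0,0,1,0],[1,0,0,0.5,0],[1,0,0,0.5,0],[1,0,0,0.5,0],[1,0,0,0.5,0],[1,0,0,0,0],[1,0,0,0,0]]'
```

```text
time_s: 5.53
tool_pos: [0.6066, -0.18, 0.0592]
tool_rot: [180.0, -0.0, -165.1]
force: [-0.4, 0.0, 0.8]
grip_width: 0.0871
grasp_force: 0.0
```

```bash
python3 -m jog '[[0.4,0,0.08,0.1,0],[0.4,0,0,0,0],[0.4,0,0,0,0],[0.4,0,0,0,0],[0.4,0,0,0,0],[0.4,0,0,0,0],[0.4,0,0,0,0],[0.4,0,0,0,0]]' 45
```

```text
time_s: 6.2
tool_pos: [0.6065, -0.1784, 0.0577]
tool_rot: [180.0, 0.0, -165.1]
force: [0.1, -0.2, 0.4]
grip_width: 0.0499
grasp_force: 45.0
```

```bash
python3 -m jog '[[0.4,0,0,0.5,0],[0.4,0,0,-0.5,0]]' >/dev/null; python3 -c "from cell import env;print(env.get_obs()['tool_pos'],env.get_obs()['force'])"
```

```text
[ 0.60704611 -0.17784497  0.05882929] [-1.29561836 -0.65716205 -4.95428949]
```

That last pair of rows was meant as a lift but started downwards (tool z points down). I'll lift properly now and watch the grip.

```bash
python3 -m jog '[[0.4,0,0,-0.5,0],[0.4,0,0,-1,0],[0.4,0,0,-1,0],[0.4,0,0,-1,0],[0.4,0,0,-1,0],[0.4,0,0,0,0.104],[0.4,0,0,0,0.104],[0.4,0,0,0,0.104],[0.4,0,0,0,0],[0.4,0,0,0,0]]'
python3 - <<'E'
from h import *
c=snap('side','s2'); i=cv2.imread('pics/s2.png')
cv2.imwrite('pics/crop3.png',cv2.resize(i[130:250,205:325],(600,600),interpolation=3))
E
```

```text
time_s: 7.2
tool_pos: [0.6057, -0.1784, 0.1466]
tool_rot: [180.0, -0.1, -179.0]
force: [0.5, 1.3, -3.9]
grip_width: 0.0497
grasp_force: 45.0
```

View pics/crop3.png

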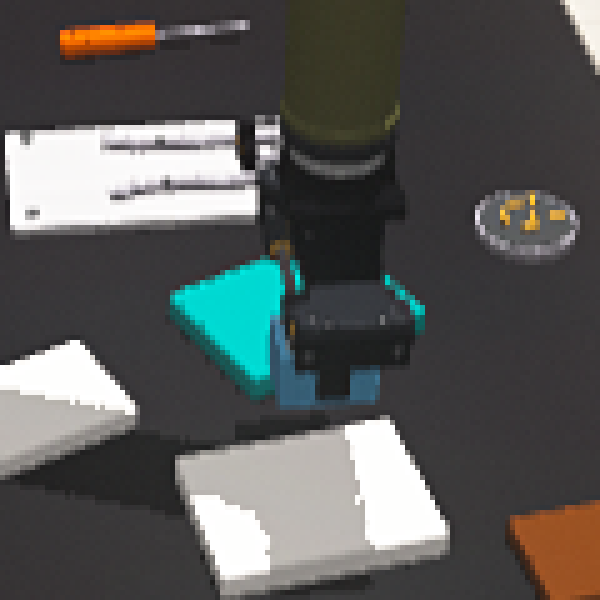

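The block hangs level in the jaws at (328,375), clear of the foam. Carry it over the loading area, and measure its underside against the TCP on the saved picture.

```bash
python3 -m jog '[[0.4,0.5,1,0,0],[0.4,0.5,1,0,0],[0.4,0.5,1,0,0],[0.4,0.5,1,0,0],[0.4,0.5,1,0,0],[0.4,0.5,1,0,0],[0.4,0.5,1,0,0],[0.4,0.5,1,0,0],[0.4,0.5,1,0,0],[0.4,0.5,1,0,0],[0.4,0.5,1,0,0],[0.4,0.5,1,0,0]]'
python3 -m jog '[[0.4,0.5,1,0,0],[0.4,0.5,1,0,0],[0.4,0.5,1,0,0],[0.4,0.5,1,0,0],[0.4,0.5,1,0,0],[0.4,0.5,1,0,0],[0.4,0,1,0,0],[0.4,0,1,0,0],[0.4,0,0.8,0,0],[0.4,0,0.8,0,0],[0.4,0,0,0,0],[0.4,0,0,0,0]]'
python3 - <<'E'
from h import *
c=load('s2'); P=[]
h=cv2.cvtColor(c['color'],cv2.COLOR_RGB2HSV)
for v in range(190,215):
  for u in range(255,285):
    if 95<h[v,u,0]<115 and h[v,u,1]>110 and c['range_z'][v,u]>0: P.append(pt(c,u,v))
P=np.array(P);print(len(P),P.min(0),P.max(0),np.percentile(P,[2,98],0))
print('TCP .6057 -.1784 .1466; expected underside z .115')
E
```

```text
time_s: 8.25
tool_pos: [0.4821, 0.0603, 0.1475]
tool_rot: [-180.0, 0.0, -179.1]
force: [0.6, 0.3, -4.1]
grip_width: 0.0499
grasp_force: 45.0
time_s: 9.25
tool_pos: [0.4197, 0.2512, 0.1473]
tool_rot: [-180.0, -0.0, -179.0]
force: [0.2, -0.9, -3.9]
grip_width: 0.0496
grasp_force: 45.0
127 [ 0.56829346 -0.20956987  0.11766182] [ 0.63851394 -0.15918969  0.16654845] [[ 0.56878596 -0.20662968  0.11879901]
 [ 0.63793376 -0.16404175  0.16552439]]
TCP .6057 -.1784 .1466; expected underside z .115
```

```bash
python3 -m jog '[[0.4,-0.5,0.25,0,0],[0.4,0,0,1,0],[0.4,0,0,1,0],[0.4,0,0,1,0],[0.4,0,0,0.8,0],[0.4,0,0,0.5,0],[0.4,0,0,0.3,0],[0.4,0,0,0,0],[0.4,0,0,0,0],[0.4,0,0,0,0]]'
python3 - <<'E'
from h import *
c=snap('side','s3'); d=snap('top','t3')
i=cv2.imread('pics/s3.png'); j=cv2.imread('pics/t3.png')
out=np.hstack([cv2.resize(i[130:190,200:285],None,fx=5,fy=5,interpolation=3),cv2.resize(j[150:210,145:215],None,fx=5,fy=5,interpolation=3)]); cv2.imwrite('pics/crop4.png',out)
E
```

```text
time_s: 10.08
tool_pos: [0.4309, 0.2564, 0.0567]
tool_rot: [179.9, 0.1, -179.2]
force: [0.3, 0.6, -3.7]
grip_width: 0.0497
grasp_force: 45.0
```

View pics/crop4.png

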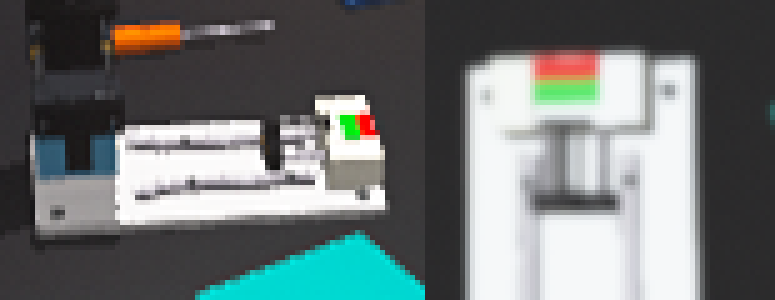

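The side crop shows the block over the bare loading area, front end at (117,150). The rails run from (130,150)/(140,192) to the bar at (270,145). Cross-check the rail and bar positions from the side camera, then lower.

```bash
python3 - <<'E'
from h import *
c=load('s3'); F=lambda x,y:(200+(x+.5)/5-.5,130+(y+.5)/5-.5)
for n,p,z in [('near L',(200,188),.022),('near R',(300,180),.022),('far L',(180,144),.022),('far R',(255,142),.022),('plate near R',(387,207),.012),('plate near L',(35,236),.0),('bar front near bottom?',(271,172),.014),('bar top front near',(265,125),.044),('green',(347,127),.048)]: print(n,at_z(c,*F(*p),z).round(4))
P=[]
h=cv2.cvtColor(c['color'],cv2.COLOR_RGB2HSV)
for v in range(150,170):
  for u in range(203,228):
    if 95<h[v,u,0]<115 and h[v,u,1]>110: P.append(pt(c,u,v))
P=np.array(P);print('block',len(P),np.percentile(P,[2,50,98],0).round(4))
E
python3 -m jog '[[0.4,0,0,0.3,0],[0.4,0,0,0.25,0],[0.4,0,0,0,0],[0.4,0,0,0,0]]'
```

```text
near L [0.5357 0.2128 0.022 ]
near R [0.6253 0.2175 0.022 ]
far L [0.524  0.2854 0.022 ]
far R [0.5924 0.2828 0.022 ]
plate near R [0.6986 0.1832 0.012 ]
plate near L [0.389  0.1839 0.    ]
bar front near bottom? [0.6027 0.2444 0.014 ]
bar top front near [0.6004 0.2763 0.044 ]
green [0.6729 0.2603 0.048 ]
block 80 [[0.3969 0.1686 0.0296]
 [0.4265 0.231  0.0505]
 [0.4602 0.2399 0.1086]]
time_s: 10.52
tool_pos: [0.4294, 0.2556, 0.044]
tool_rot: [-180.0, -0.1, -179.1]
force: [0.3, 0.5, -4.2]
grip_width: 0.0499
grasp_force: 45.0
```

```bash
python3 -m jog '[[0.4,0,0,0.08,0],[0.4,0,0,0,0],[0.4,0,0,0,0]]' | sed -n 2,4p; python3 -m jog '[[0.4,0,0,0.08,0],[0.4,0,0,0,0],[0.4,0,0,0,0]]'| sed -n 2,4p
```

```text
tool_pos: [0.4299, 0.2559, 0.0429]
tool_rot: [180.0, 0.0, -179.1]
force: [0.5, 0.1, -3.9]
tool_pos: [0.4299, 0.2559, 0.0413]
tool_rot: [180.0, -0.0, -179.1]
force: [0.3, -0.6, -3.9]
```

```bash
python3 -m jog '[[0.4,0,0,0.05,0],[0.4,0,0,0,0],[0.4,0,0,0,0]]' | sed -n 2,4p; python3 - <<'E'
from h import *
c=load('s3'); 
for u in (208,210,222,224):
  print(u,[(v,round(float(pt(c,u,v)[1]),3),round(float(pt(c,u,v)[2]),4),c['color'][v,u].tolist()) for v in range(160,169)])
E
```

```text
tool_pos: [0.43, 0.256, 0.0411]
tool_rot: [180.0, 0.0, -179.1]
force: [-3.0, -2.1, 4.1]
208 [(160, 0.227, 0.0582, [47, 89, 111]), (161, 0.23, 0.051, [48, 88, 111]), (162, 0.228, 0.0471, [50, 90, 112]), (163, 0.229, 0.0412, [50, 87, 113]), (164, 0.222, 0.041, [50, 88, 113]), (165, 0.23, 0.0302, [78, 104, 121]), (166, 0.255, 0.0082, [138, 143, 146]), (167, 0.239, 0.0136, [168, 164, 162]), (168, 0.232, 0.0134, [165, 162, 161])]
210 [(160, 0.235, 0.0528, [49, 89, 111]), (161, 0.224, 0.0544, [50, 89, 112]), (162, 0.233, 0.0437, [50, 89, 113]), (163, 0.237, 0.036, [49, 88, 113]), (164, 0.236, 0.031, [46, 86, 111]), (165, 0.248, 0.0181, [97, 116, 131]), (166, 0.244, 0.015, [152, 152, 154]), (167, 0.237, 0.0144, [164, 160, 160]), (168, 0.239, 0.0076, [162, 158, 158])]
222 [(160, 0.23, 0.0529, [40, 83, 106]), (161, 0.241, 0.0407, [40, 81, 105]), (162, 0.225, 0.046, [41, 82, 106]), (163, 0.235, 0.0342, [38, 81, 104]), (164, 0.239, 0.0262, [68, 98, 115]), (165, 0.25, 0.0132, [131, 136, 141]), (166, 0.241, 0.0137, [160, 154, 154]), (167, 0.234, 0.0131, [157, 151, 152]), (168, 0.229, 0.0114, [152, 147, 149])]
224 [(160, 0.29, 0.0133, [255, 255, 255]), (161, 0.281, 0.0141, [255, 255, 254]), (162, 0.284, 0.0066, [255, 255, 253]), (163, 0.26, 0.0167, [255, 255, 253]), (164, 0.256, 0.0144, [255, 253, 253]), (165, 0.25, 0.0126, [254, 252, 252]), (166, 0.236, 0.0165, [253, 251, 251]), (167, 0.237, 0.0106, [252, 250, 250]), (168, 0.229, 0.011, [251, 249, 249])]
```

Touch-down at TCP z 0.041 (support about 8 N), with the tips about 2 mm above the rail tops. Ease off slightly and slide in along the rails.

```bash
python3 -m jog '[[0.4,0,0,-0.03,0],[0.4,-0.4,0,0,0],[0.4,-0.4,0,0,0],[0.4,-0.4,0,0,0],[0.4,-0.4,0,0,0],[0.4,-0.4,0,0,0],[0.4,0,0,0,0],[0.4,0,0,0,0]]'|head -5;  python3 -m jog '[[0.4,-0.4,0,0,0],[0.4,-0.4,0,0,0],[0.4,-0.4,0,0,0],[0.4,-0.4,0,0,0],[0.4,-0.4,0,0,0],[0.4,0,0,0,0],[0.4,0,0,0,0]]'|head -5
```

```text
time_s: 11.93
tool_pos: [0.4718, 0.2564, 0.0411]
tool_rot: [180.0, 0.2, -179.2]
force: [2.3, -0.4, -0.2]
grip_width: 0.0496
time_s: 12.52
tool_pos: [0.512, 0.2573, 0.0411]
tool_rot: [179.9, 0.2, -179.2]
force: [2.7, 1.8, -0.4]
grip_width: 0.0496
```

```bash
python3 -m jog '[[0.4,-0.4,0,0,0],[0.4,-0.4,0,0,0],[0.4,-0.4,0,0,0],[0.4,-0.4,0,0,0],[0.4,-0.4,0,0,0],[0.4,0,0,0,0],[0.4,0,0,0,0]]'|head -5;  python3 -m jog '[[0.4,-0.2,0,0,0],[0.4,-0.2,0,0,0],[0.4,0,0,0,0],[0.4,0,0,0,0]]'|head -5
python3 - <<'E'
from h import *
snap('side','s4'); i=cv2.imread('pics/s4.png'); j=cv2.imread('pics/s4.png')
cv2.imwrite('pics/crop5.png',cv2.resize(i[130:190,200:290],None,fx=8,fy=8,interpolation=3))
E
```

```text
time_s: 13.1
tool_pos: [0.5509, 0.2578, 0.0411]
tool_rot: [180.0, 0.1, -179.2]
force: [2.3, 0.7, -0.2]
grip_width: 0.0497
time_s: 13.43
tool_pos: [0.5571, 0.2579, 0.0412]
tool_rot: [-180.0, -0.1, -179.1]
force: [-3.1, 0.2, 6.2]
grip_width: 0.0495
```

View pics/crop5.png

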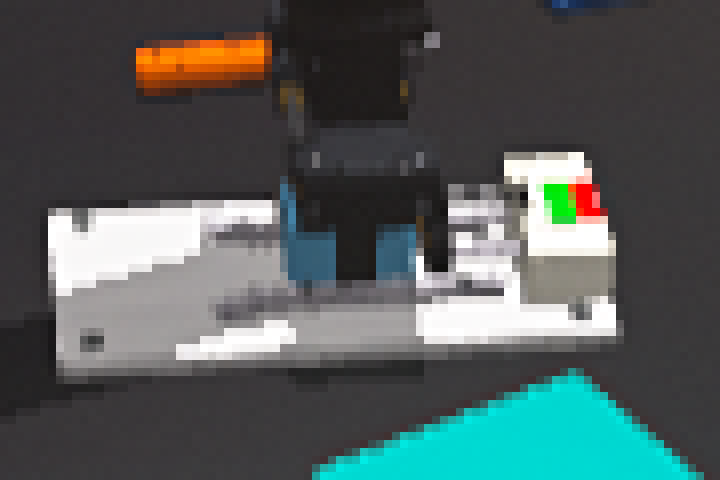

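The block is between the rails with its front at (416,250), right by the bar (435,245). The pointer is not yet in the green (560,203). Now push in small steps, watching the force.

```bash
for k in 1 2; do python3 -m jog '[[0.4,-0.2,0,0,0],[0.4,-0.1,0,0,0],[0.4,0,0,0,0],[0.4,0,0,0,0],[0.4,0,0,0,0]]'|sed -n 2,5p; done; python3 - <<'E'
from h import *
for k in range(4): o=env.get_obs(); print(o['force'].round(2),o['wrist_torque'].round(2))
E
```

```text
tool_pos: [0.5631, 0.2581, 0.0412]
tool_rot: [180.0, -0.1, -179.1]
force: [-2.6, -0.0, 5.6]
grip_width: 0.0498
tool_pos: [0.5678, 0.2583, 0.0412]
tool_rot: [-180.0, -0.2, -179.1]
force: [-7.0, -0.9, 8.3]
grip_width: 0.0495
[-7.01 -0.91  8.32] [ 0.11  1.21 -0.03]
[-7.01 -0.91  8.32] [ 0.11  1.21 -0.03]
[-7.01 -0.91  8.32] [ 0.11  1.21 -0.03]
[-7.01 -0.91  8.32] [ 0.11  1.21 -0.03]
```

```bash
for k in 1 2; do python3 -m jog '[[0.4,-0.15,0,0,0],[0.4,-0.15,0,0,0],[0.4,0,0,0,0],[0.4,0,0,0,0],[0.4,0,0,0,0]]'|sed -n 2,5p; done; python3 - <<'E'
from h import *
snap('side','s5');snap('top','t5'); i=cv2.imread('pics/s5.png'); j=cv2.imread('pics/t5.png')
a=cv2.resize(i[130:190,240:290],None,fx=8,fy=8,interpolation=3);b=cv2.resize(j[150:210,150:200],None,fx=8,fy=8,interpolation=3)
cv2.imwrite('pics/crop6.png',np.hstack([a,b]))
E
```

```text
tool_pos: [0.5727, 0.2583, 0.0412]
tool_rot: [-180.0, -0.3, -179.1]
force: [-10.4, -0.7, 11.6]
grip_width: 0.0495
tool_pos: [0.5777, 0.2585, 0.0413]
tool_rot: [-180.0, -0.5, -179.1]
force: [-12.0, -1.7, 12.9]
grip_width: 0.0499
```

View pics/crop6.png

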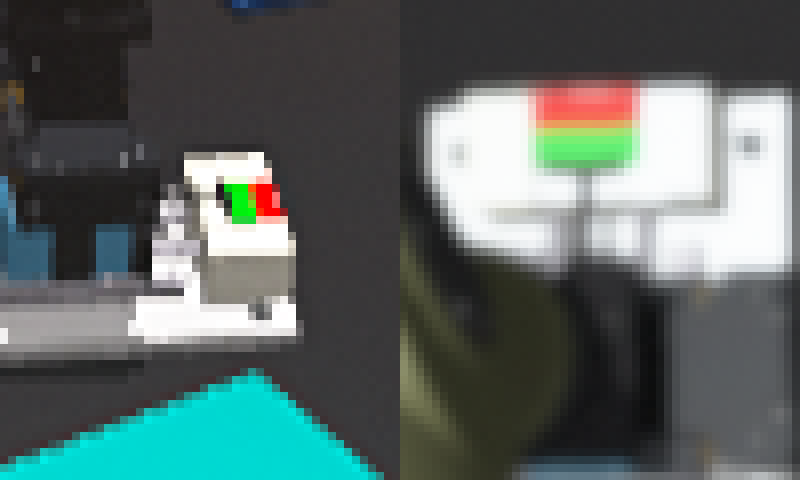

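The pointer tip is just at the near edge of the green: top crop (587,170), side crop (222,195). About 8 mm more is needed to reach the middle.

```bash
python3 -m jog '[[0.4,-0.1,0,0,0],[0.4,-0.1,0,0,0],[0.4,-0.1,0,0,0],[0.4,-0.1,0,0,0],[0.4,0,0,0,0],[0.4,0,0,0,0],[0.4,0,0,0,0],[0.4,0,0,0,0]]'; python3 - <<'E'
from h import *
snap('side','s6');snap('top','t6'); i=cv2.imread('pics/s6.png'); j=cv2.imread('pics/t6.png')
a=cv2.resize(i[145:175,255:280],None,fx=16,fy=16,interpolation=3);b=cv2.resize(j[155:185,155:180],None,fx=16,fy=16,interpolation=3)
cv2.imwrite('pics/crop7.png',np.hstack([a,b]))
E
```

```text
time_s: 15.92
tool_pos: [0.5841, 0.2586, 0.0412]
tool_rot: [-179.9, -0.7, -179.1]
force: [-16.0, -2.3, 16.2]
grip_width: 0.0495
grasp_force: 45.0
```

View pics/crop7.png

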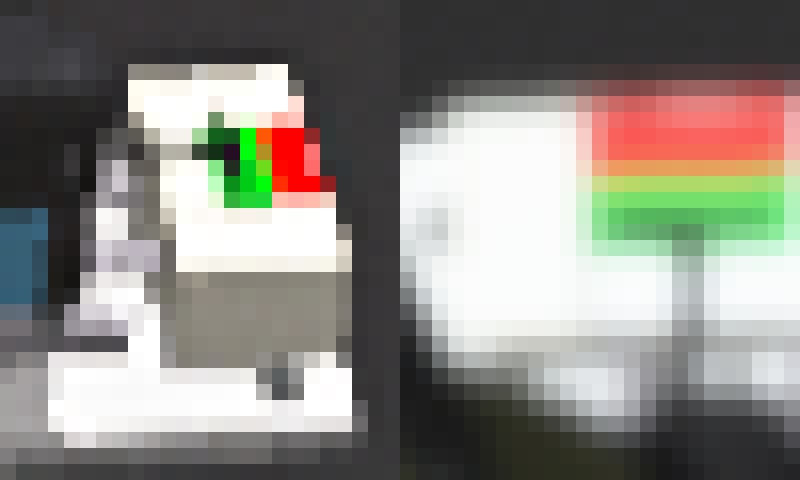

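The pointer's crossbar is in the middle of the green: top crop (690,215), with green from about 170 to 250. Now hold for about 2.5 s.

```bash
for k in 1 2 3; do python3 -m jog '[[0.4,0,0,0,0],[0.4,0,0,0,0],[0.4,0,0,0,0],[0.4,0,0,0,0],[0.4,0,0,0,0],[0.4,0,0,0,0],[0.4,0,0,0,0],[0.4,0,0,0,0],[0.4,0,0,0,0],[0.4,0,0,0,0]]'; done
python3 - <<'E'
from h import *
snap('side','s7');snap('top','t7'); i=cv2.imread('pics/s7.png'); j=cv2.imread('pics/t7.png')
a=cv2.resize(i[135:185,225:280],None,fx=8,fy=8,interpolation=3);b=cv2.resize(j[155:205,155:200],None,fx=8,fy=8,interpolation=3)
cv2.imwrite('pics/crop8.png',np.hstack([a,b]))
E
```

```text
time_s: 16.85
tool_pos: [0.5841, 0.2586, 0.0413]
tool_rot: [-179.9, -0.7, -179.1]
force: [-16.3, -2.7, 16.9]
grip_width: 0.0497
grasp_force: 45.0
time_s: 17.68
tool_pos: [0.5841, 0.2586, 0.0412]
tool_rot: [-179.9, -0.7, -179.1]
force: [-16.3, -2.1, 16.5]
grip_width: 0.0497
grasp_force: 45.0
time_s: 18.52
tool_pos: [0.5841, 0.2586, 0.0412]
tool_rot: [-179.9, -0.7, -179.1]
force: [-16.9, -2.0, 15.5]
grip_width: 0.0495
grasp_force: 45.0
```

View pics/crop8.png

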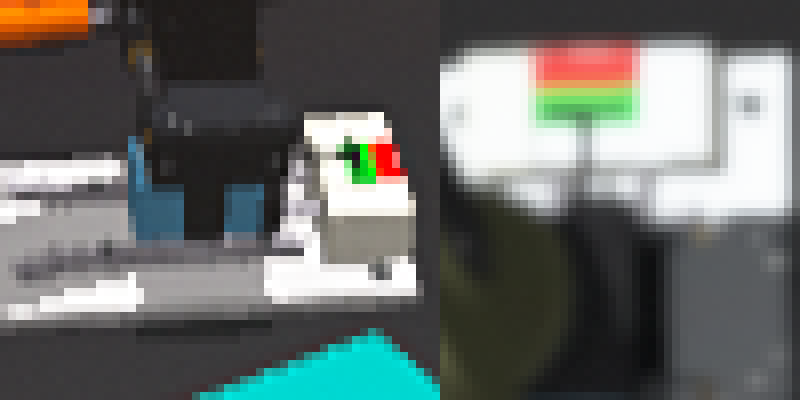

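Steady for over 2.5 s: the pose is unchanged, the pointer is mid-green at side (355,157) and top (587,112), the block is flat between the rails against the bar, and the grip is 45 N. Handing in.

```bash
python3 -c "from cell import env;print(env.sign_off())"
```

```text
the job is handed in; nothing more can be done
None
```

I've handed the job in with the arm still gripping the block at 45 N: it stands flat between the rails, brass end pressed on the contact bar, pointer mid-green and steady for over 2.5 s; sign-off returned no verdict.

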